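# Unscrew the stage's locking ring two turns and slide the sample carriage to its stop

### The job

Free the sample carriage and send it to its end stop with the gripper shut, gripping and lifting nothing: first roll a fingertip round the outside of the knurled locking ring to unscrew it two full turns anticlockwise as seen from above (to within a quarter turn), leaving the ring there. Then push the carriage by the outer face of its upright end plate along the rail until it rests against the stop at the other end, and come clear. The two vials must stay standing in the carriage, and the other things on the bench are to be left where they are.

Things in the scene. Friction and masses are not known exactly. Their poses are not given: they have to be found in the camera images.
- stage: Fixed aluminium stage, turned up to 25 degrees. Origin on the ring's upright axis at table level; z up; y along the carriage's rail towards the end stop; x from the ring to the rail (its middle line at x = 115 mm). Base plate 225 x 250 mm, x -70 to 155, y -115 to 135, top 10 mm above the table. A fixed stud 14 mm across stands on the ring's axis, up to 88 mm.
- ring_top (a point): Centre of the top face of the locking ring: a level steel disc on a post, 92 mm across its rim, 26 mm high, with 30 upright ridges standing out about 2 mm. Its rim spans 50 to 76 mm above the table at the start and climbs 4 mm a turn. Nothing but the stud and ring rises above 60 mm within 100 mm of the axis.
- ring (a joint): Angle of the locking ring in rad: 0 screwed down (start), growing anticlockwise as seen from above; two turns = 12.57. Thread ends at 18.85 (three turns). It turns with a steady drag of about 0.05 N m (1.1 N at the rim) rising a little with speed, and stays where it is left.
- carriage (a joint): Travel of the carriage along the stage's +y in m: 0 at the start (locked), 0.055 against the end stop. Free, it slides with about 1.5 N of drag and stays where it is left.
- push_plate (a point): Middle of the outer face (facing the stage's -y) of the carriage's upright end plate, 47 mm above the table. The plate is 44 mm wide (along the stage's x), 7 mm thick and spans 12 to 62 mm above the table; it is to be pushed towards the stage's +y.
- vial_a_mid (a point): Middle of a capped vial, 21 mm across and 45 mm high, standing loose in a well of the carriage, its top 73 mm above the table and 122 mm from the ring's axis in x; it rides along.
- vial_b_mid (a point): Middle of a second like vial in the carriage's other well, 42 mm farther along the rail.
- vial_c_mid (a point): Middle of a like vial standing on the base plate near its corner, about 100 mm from the ring's axis, its top 55 mm above the table; leave alone.
- vial_d_mid (a point): Middle of a like vial standing on the bench beside the stage; leave alone.
- jar_mid (a point): Middle of a jar with white cap, 38 mm across and 58 mm high, beside the stage; leave alone.
- beaker_rim (a point): Centre of the mouth of a small glass beaker, 52 mm across and 60 mm high, beside the stage; leave alone.
- marker: Marker pen, 130 mm long, 14 mm thick, lying on the bench before the stage; origin under its middle, x along it; leave alone.
- pan_rim (a point): Centre of the mouth of a brass weighing pan, 68 mm across and 18 mm high, before the stage; leave alone.
- ring_dot (a point): Black dot 12 mm across on the ring's top face, 33 mm from its axis; at the start it points to the stage's -x, away from the rail, and it comes back there after each full turn.
- tongue (a point): Underside of the tongue (10 mm wide) at the end of a steel arm 16 mm wide that reaches from under the ring to the rail. The arm climbs with the ring without turning, its top 49.5 mm above the table at the start. The tongue sits 6 mm deep in a notch of the carriage and locks it until the ring has made 1.5 turns.
- carriage_top (a point): A point on the carriage's top face above its notch, 42 mm above the table. The carriage is an aluminium block 50 mm wide (stage x), its ends 45 mm from this point towards +y and 75 mm towards -y, with two vial wells and an upright plate on its -y end. Steel rail bars 22 mm high flank it, 52 mm apart inside, reaching about 28 mm beyond the plate at the start.
Things that resemble listed ones, but are neither listed nor needed, are in the scene too. Leave any blue look-alike of the part that bears vial_a_mid alone.

How it is judged:
On the way, in this order (a step that is already met when the one before it is completed fails the run):
1. the ring is unscrewed two turns, within a quarter turn, with the carriage still in place (value of joint ring between 10.95 and 14.18 rad and value of joint carriage below 0.012 m), for 0.2 s.
2. the carriage is against its end stop (value of joint carriage above 0.05 m), for 0.2 s.
At the end, for the whole second after the job is handed in: The ring stands two turns (within a quarter turn) anticlockwise of its start, the carriage within 5 mm of its end stop and at rest, both vials upright in their wells, the bystanders within 15 mm of where they stood (value of joint ring between 10.95 and 14.18 rad and value of joint carriage above 0.05 m and velocity of joint carriage below 0.005 m/s and angle between each of vial_a_mid, vial_b_mid's own z axis and vertical below 0.25 rad and z of vial_a_mid in the frame of push_plate between -0.002 and 0.012 m and z of vial_b_mid in the frame of push_plate between -0.002 and 0.012 m and distance of each of vial_c_mid, vial_d_mid, jar_mid, beaker_rim, marker, pan_rim from where it was at the start of the episode below 0.015 m); the robot touches nothing.
It fails at once if a bystander is moved more than 15 mm (distance of any of vial_c_mid, vial_d_mid, jar_mid, beaker_rim, marker, pan_rim from where it was at the start of the episode above 0.015 m).
It fails at once if a vial in the carriage is lifted more than 10 mm or tipped (z of any of vial_a_mid, vial_b_mid in the frame of stage above 0.0605 m or angle between any of vial_a_mid, vial_b_mid's own z axis and vertical above 0.35 rad).
It fails at once if the ring is gripped across or turned from above instead of at its rim (the fingers touch it with the grasp point over the ring) (contact force between the fingers and ring above 0.5 N and horizontal distance between the grasp point and ring_top below 0.042 m).
It fails at once if the carriage is gripped or pushed elsewhere than on the outer face of its end plate (contact force between the fingers and carriage above 0.5 N and y of the grasp point in the frame of push_plate above 0.002 m).
It also fails if it takes over 64 s, if anything falls off the work surface, if the arm or the gripper's body presses on something with over 40 N, if the wrist force passes 120 N, or if a joint passes its speed limit or range.

### The arm

A 6-joint arm with a two-finger parallel gripper is mounted at the origin on the work surface. World frame = base frame: x ahead of the robot, y to its left, z up, the work surface at z = 0. Lengths are in m, angles in rad, forces in N, time in s.
With the tool pointing down it reaches from about 0.225 to 0.875 m from the base axis. Payload 3.4 kg.
Tool frame: the origin (TCP) lies at the very end of the fingers, on their centre line; the grasp point (between the pads) lies 19 mm behind it; z points along the fingers, y is the direction in which the jaws open and shut (so a half turn about z gives the same grasp; the last joint's range is limited). The gripper opens to 85 mm and grips with 20 to 120 N. Pads are 22 mm wide; open, the fingers measure 114 mm over their backs; the gripper's body (76 mm by 85 mm) begins 54 mm behind the grasp point. The pads swing forward as they close: fully open they stand 13 mm farther back than shut.
Start: joints at [1.149, 0.276, 1.505, -0, 1.361, -0.121], TCP at [0.17, 0.549, 0.231] pointing down, gripper open.
Joint ranges: [-2.89, 2.89], [-0.75, 2.08], [0.22, 2.7], [-1.18, 4.32], [0.11, 2.71], [-2.7, 2.7]. Speed limits (rad/s): [2.57, 2.57, 3.14, 3.14, 3.14, 3.14].

### API

Orientations are given as a unit quaternion [w, x, y, z].
In Python, from rig import get_state, get_image, camera_model, sign_off gives the robot as it stands. The module is installed in compiled form; this text tells all that it offers.
- The arm moves only by the tool drive_tool, never from a script. Its argument "motion" is text: rows parted by semicolons, each of 7 numbers parted by spaces: the turn, a rotation vector about the tool's x, y, z in degrees, then the shift along the tool's x, y, z in m, then the opening in per cent of the stroke, from 0 (shut) to 100 (fully open). In form: wx wy wz tx ty tz hand; .... A call has 1 to 12 rows; each row shifts and turns the pose as measured when the row begins, along the tool's axes as they then stand; what a row does not reach is not made up. A row lasts 1/8 s, in which the tool goes at most 62.5 mm and 10.7 degrees, less where a joint would pass 70% of its speed; a pose out of reach is approached as far as the arm can. A call is refused whole if a number of a shift passes 0.0625 or a number of a turn 10.7, either way. A call with a gripper value outside its range is refused whole. The fingers move at their own pace and stop on an object; "newtons" is the grip in N (left out, the last holds). Time passes only in rows, so rows that do not move let the fingers close. It gives the time, the measured TCP pose, the force and the opening at its end, in the units of the state.
- get_state(): the state, without advancing time (a new reading comes with each control period).
- get_image(name): name is "side" or "top" or "wrist"; returns (picture, depth): 480x640x3 uint8, red, green, blue; 480x640 float32, m along the optical axis (not along the pixel's ray), 0 where there is no reading.
- camera_model(name): a dict with "camera_matrix" (3x3 intrinsics, pixels), "cam_to_world" (4x4, takes a point from camera to world coordinates); the wrist camera has in their place "T_tool_cam" (4x4, takes a point from camera to tool coordinates, whose origin is the TCP and whose axes are the flange's). Camera axes: x right, y up, looking along -z (the intrinsics and any distortion apply to the point x, -y, -z); pixel columns grow to the right and rows downward; lengths in m; the calibration is good to about 2 mm. A picture is of the moment at which its call begins: read the wrist's pose just before it. camera_model takes no time and is no camera call.
- sign_off(): hands the job in, once; it reports no verdict.
The state is a dict: "clock": time; "qpos": joint angles; "qd": joint speeds; "effort": joint torques, N m; "position": TCP position; "ee_rot": TCP orientation; "contact_force": force on the tool from outside, world axes, zero at the start; "moment": the same for the moment, N m; "width": finger opening in m.
Only numpy, scipy, OpenCV 4.12 (cv2) and the standard library are available. Lean on these libraries where they do the work, as an engineer would, in place of code of your own. Each camera call takes 0.05 s, during which the arm holds its last target.

## Working session

There is one attempt and no reset: what is moved stays moved. The work goes in short steps, Python scripts to look and compute and a tool call to move; the robot and the scene stay as the last step left them, time stands still between calls to the robot, and variables do not carry over. Pictures are saved under pics/ and viewed, and the job is handed in when it is done.

Besides the shell and the picture viewer there is one more tool, called after "Call:" by a JSON object that holds its "name" and its "arguments". drive_tool: Moves the arm, as the interface text tells. Its arguments: {"type":"object","properties":{"motion":{"type":"string"},"newtons":{"type":"number"}},"required":["motion"]}

```bash
mkdir -p pics; python3 - <<'E'
from rig import *
import cv2, numpy as np
print(get_state())
for n in ("top","side"):
    m=camera_model(n); print(n,{k:np.round(v,4).tolist() if not isinstance(v,str) else v for k,v in m.items()})
    p,d=get_image(n); cv2.imwrite(f"pics/{n}0.png",p[:,:,::-1]); np.save(f"{n}0d.npy",d); np.save(f"{n}0p.npy",p)
print(camera_model("wrist"))
E
```

```text
{'clock': 0.0, 'qpos': array([ 1.14897646e+00,  2.76576602e-01,  1.50611069e+00,  2.66435433e-05,
        1.36070089e+00, -1.20960759e-01]), 'qd': array([-0.00133841,  0.00075009, -0.00135902,  0.00119436, -0.00099846,
       -0.00063675]), 'effort': array([ 1.78899205e-03, -4.16791105e+01, -2.45802355e+01,  6.35840274e-05,
        1.09407454e-02,  8.99209539e-06]), 'position': array([0.17015672, 0.54870397, 0.23045914]), 'ee_rot': array([-2.53212958e-04,  1.49865548e-01,  9.88705978e-01, -8.61408719e-04]), 'contact_force': array([ 0.21573952,  0.17967641, -0.19964547]), 'moment': array([-0.04348661, -0.02993326,  0.00642793]), 'width': 0.08536881125486814}
top {'camera_matrix': [[485.6334, 0.0, 317.8157], [0.0, 485.6334, 232.685], [0.0, 0.0, 1.0]], 'cam_to_world': [[-0.0041, 0.9985, -0.054, 0.5036], [-1.0, -0.0038, 0.0064, 0.0226], [0.0062, 0.054, 0.9985, 0.8606], [0.0, 0.0, 0.0, 1.0]]}
side {'camera_matrix': [[567.5009, 0.0, 320.2478], [0.0, 567.5009, 246.3866], [0.0, 0.0, 1.0]], 'cam_to_world': [[0.8313, 0.3364, -0.4424, 0.2043], [-0.5557, 0.5144, -0.6531, -0.5317], [0.0078, 0.7888, 0.6146, 0.5785], [0.0, 0.0, 0.0, 1.0]]}
{'camera_matrix': array([[352.2615559 ,   0.        , 320.74418093],
       [  0.        , 352.2615559 , 241.85935876],
       [  0.        ,   0.        ,   1.        ]]), 'T_tool_cam': array([[-4.13227582e-04,  9.51494854e-01,  3.07664381e-01,
         7.86708318e-02],
       [ 9.99999577e-01,  6.45823638e-04, -6.54188374e-04,
        -3.46162605e-04],
       [-8.21153801e-04,  3.07663981e-01, -9.51494719e-01,
        -1.42197223e-01],
       [ 0.00000000e+00,  0.00000000e+00,  0.00000000e+00,
         1.00000000e+00]])}
```

View pics/top0.png

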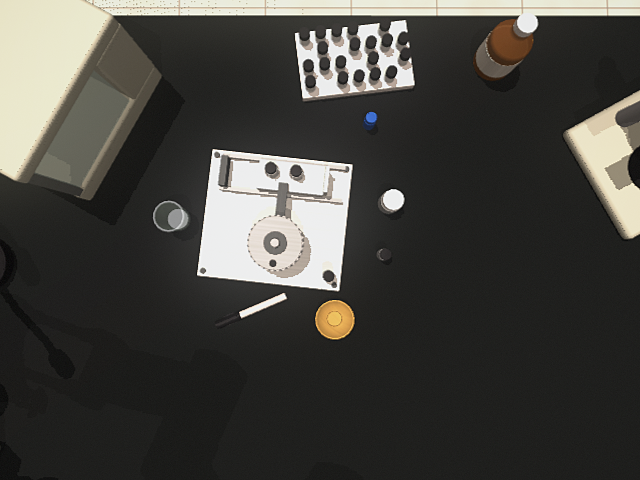

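View pics/side0.png

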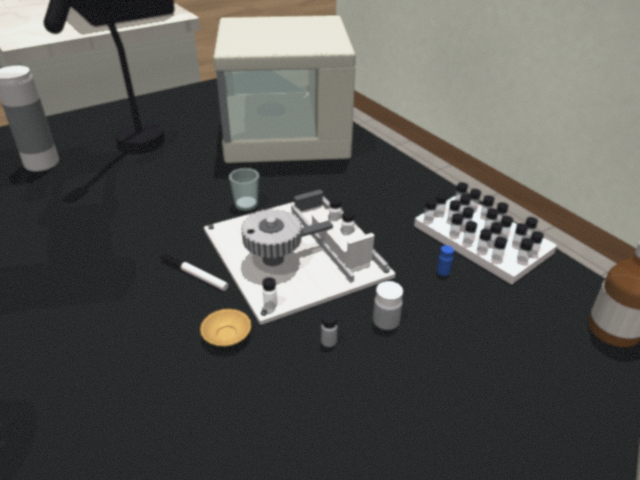

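```bash
cat > h.py <<'E'
import numpy as np, cv2
from rig import *
from scipy.spatial.transform import Rotation as R
def deproj(n,u,v,d=None,z=None):
    m=camera_model(n);K=m["camera_matrix"];T=m["cam_to_world"]
    u=np.asarray(u,float);v=np.asarray(v,float)
    r=np.stack([(u-K[0,2])/K[0,0],-(v-K[1,2])/K[1,1],-np.ones_like(u)],-1)
    rw=r@T[:3,:3].T
    if d is None: d=(z-T[2,3])/rw[...,2]
    return T[:3,3]+rw*np.asarray(d)[...,None]
def proj(n,P):
    m=camera_model(n);K=m["camera_matrix"];T=m["cam_to_world"]
    c=(np.asarray(P)-T[:3,3])@T[:3,:3]
    return np.stack([K[0,0]*c[...,0]/-c[...,2]+K[0,2],K[1,1]*-c[...,1]/-c[...,2]+K[1,2]],-1)
E
python3 - <<'E'
from h import *
d=np.load("top0d.npy");p=np.load("top0p.npy")
V,U=np.mgrid[0:480,0:640]
P=deproj("top",U,V,d=d)
reg=(U>185)&(U<365)&(V>140)&(V<300)
base=reg&(abs(P[...,2]-0.01)<0.004)&(p.min(-1)>150)
print("base z",np.median(P[base][:,2]))
hull=cv2.minAreaRect(P[base][:,:2].astype(np.float32)); print(hull,cv2.boxPoints(hull))
hi=reg&(P[...,2]>0.068)&(P[...,2]<0.08)
n,l,s,c=cv2.connectedComponentsWithStats(hi.astype(np.uint8))
for i in range(1,n):
    if s[i,4]>15:
        q=P[l==i]; (cx,cy),r=cv2.minEnclosingCircle(q[:,:2].astype(np.float32)); print(i,s[i],c[i],q.mean(0).round(4),(cx,cy,r))
cv2.imwrite("pics/crop0.png",cv2.resize(p[140:340,140:410,::-1],None,fx=2.9,fy=2.9,interpolation=cv2.INTER_CUBIC))
E
```

```text
base z 0.009972207812847356
((0.5602775812149048, 0.0942794680595398), (0.24963697791099548, 0.25227245688438416), 83.53134155273438) [[ 0.42088237 -0.01553391]
 [ 0.6715488  -0.04395485]
 [ 0.6996728   0.20409285]
 [ 0.44900638  0.23251379]]
1 [264 161  12  13 113] [269.95575221 167.05309735] [0.654  0.0954 0.0727] (0.6546089053153992, 0.0952908992767334, 0.009920247830450535)
2 [290 164  12  13 111] [295.32432432 169.86486486] [0.6493 0.0539 0.0727] (0.649831235408783, 0.054287370294332504, 0.010070613585412502)
3 [ 247  215   56   56 2394] [274.58855472 242.45655806] [0.5305 0.0874 0.0761] (0.5308464765548706, 0.08789629489183426, 0.04600776359438896)
```

View pics/crop0.png

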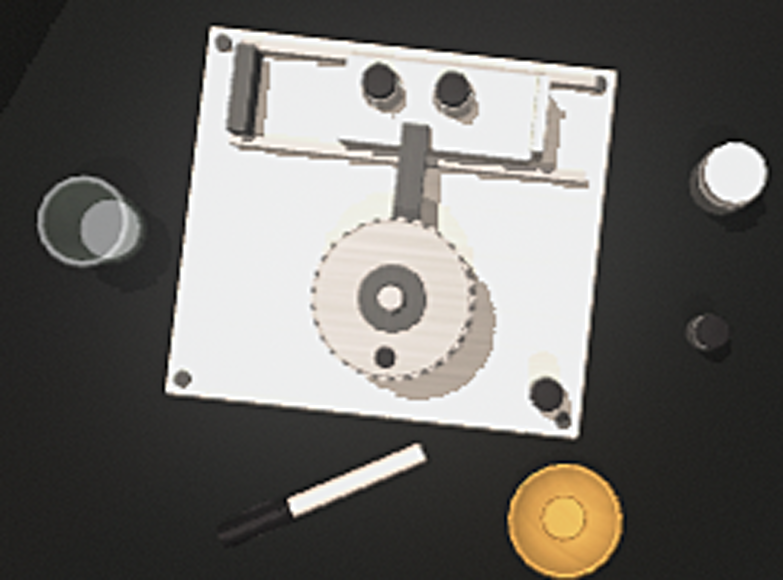

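```bash
python3 - <<'E'
from h import *
d=np.load("top0d.npy");p=np.load("top0p.npy")
V,U=np.mgrid[0:480,0:640]
P=deproj("top",U,V,d=d)
print("TCP px",proj("top",get_state()["position"]))
for u,v in [(60,360),(30,310),(2,260),(100,20),(80,190),(140,70),(173,216),(20,450)]: print(u,v,P[v,u].round(3))
q=P[(P[...,2]>0.13)]; 
for y0 in np.arange(0,0.7,0.05):
    k=q[(q[:,1]>y0)&(q[:,1]<y0+.05)]
    if len(k): print(round(y0,2),k[:,0].min().round(3),k[:,0].max().round(3),k[:,2].max().round(3))
# stage fit
o=np.array([.5307,.0877])
hi=(U>185)&(U<365)&(V>140)&(V<300)
for yaw in [-6.5]:
    c,s=np.cos(np.radians(yaw)),np.sin(np.radians(yaw)); A=np.array([[c,s],[-s,c]])
    L=(P[...,:2]-o)@A.T
    m=hi&(abs(L[...,0]-.115)<.02)&(L[...,1]<-.055)&(L[...,1]>-.1)&(P[...,2]>.055); print("plate top L",L[m].min(0),L[m].max(0),m.sum())
    m=hi&(abs(P[...,2]-.01)<.003)&(p.min(-1)>150)
    print("base L", np.percentile(L[m],[.5,99.5],axis=0))
    # edge fit: max y and x per slice
    for ax in (0,1):
        for sgn in (-1,1):
            xs=[];es=[]
            for t in np.arange(-.05,.1,.004):
                k=m&(abs(L[...,1-ax]-t)<.003)
                if k.sum()>10: xs.append(t);es.append((L[k][:,ax]*sgn).max()*sgn)
            f=np.polyfit(xs,es,1); print("axis",ax,sgn,"slope deg",np.degrees(np.arctan(f[0])),"off",f[1])
E
```

```text
TCP px [-104.61962301  527.51834572]
60 360 [0.33  0.466 0.003]
30 310 [0.416 0.521 0.002]
2 260 [0.504 0.557 0.026]
100 20 [0.826 0.311 0.221]
80 190 [0.62  0.413 0.054]
140 70 [0.814 0.307 0.08 ]
173 216 [0.58  0.273 0.005]
20 450 [0.177 0.532 0.001]
0.0 0.504 0.504 0.861
0.25 0.822 0.838 0.22
0.3 0.731 0.857 0.225
0.35 0.639 0.856 0.224
0.4 0.61 0.856 0.225
plate top L [ 0.09548297 -0.07485398] [ 0.1344568  -0.06803521] 101
base L [[-0.0864658  -0.11381599]
 [ 0.15334312  0.13324042]]
axis 0 -1 slope deg 6.467186022432961 off -0.07808712478879416
axis 0 1 slope deg -0.03266875025430531 off 0.15371915886160933
axis 1 -1 slope deg -0.09768059401689727 off -0.11412752646789331
axis 1 1 slope deg -0.0344748396127377 off 0.13355193721695566
```

The candidates for the ring are the knurled disc at (275,243), which has the stud and dot, the brass pan at (335,320) and the jar cap at (392,201). I chose the knurled disc.

For the push plate they are the light upright plate at (325,180) next to the vials and the dark end stop at (224,170). I chose the light plate, on the stage's -y side. The blue vial at (371,119) and the rack at (355,60) are decoys.

The close crop agrees with both choices. The stage origin is about (0.5307, 0.0877), with a yaw of −6.5°. Next I shut the gripper, align with the stage and approach.

Call:
{"name": "drive_tool", "arguments": {"motion": "0 0 -5.4 0 0 0 0; 0 0 -5.4 0 0 0 0; 0 0 0 -0.041 -0.0327 0.01 0; 0 0 0 -0.041 -0.0327 0.01 0; 0 0 0 -0.041 -0.0327 0.01 0; 0 0 0 -0.041 -0.0327 0.01 0; 0 0 0 -0.041 -0.0327 0.01 0; 0 0 0 -0.041 -0.0327 0.01 0; 0 0 0 -0.041 -0.0327 0.01 0; 0 0 0 -0.041 -0.0327 0.01 0", "newtons": 40}}

```text
clock: 1.35
position: [0.4745, 0.248, 0.145]
ee_rot: [-0.002, 0.049, 0.999, -0.001]
contact_force: [0.9, 0.8, -0.0]
width: 0.0003
```

```bash
cat >> h.py <<'E'
O=np.array([.5307,.0877]);YAW=-6.5
c,s=np.cos(np.radians(YAW)),np.sin(np.radians(YAW)); A=np.array([[c,s],[-s,c]])
def st(p): return np.r_[A@(np.asarray(p)[:2]-O),p[2]]
def status():
    g=get_state(); Rt=R.from_quat(np.r_[g["ee_rot"][1:],g["ee_rot"][0]])
    Rs=R.from_euler("z",YAW,degrees=True)
    Rd=Rs*R.from_matrix(np.diag([-1.,1,-1]))
    err=(Rt.inv()*Rd).as_rotvec(degrees=True)
    F=g["contact_force"]
    print("t",round(g["clock"],2),"stage",st(g["position"]).round(4),"F",(A@F[:2]).round(2),F[2].round(2),"rotfix",err.round(2),"w",round(g["width"],4))
    return g
E
python3 -c "
from h import *
status()"
```

```text
t 1.35 stage [-0.074   0.1529  0.145 ] F [0.78 0.92] -0.03 rotfix [-0.17 -0.17  0.91] w 0.0003
```

Call:
{"name": "drive_tool", "arguments": {"motion": "0 0 0.9 -0.028 -0.022 0.006 0; 0 0 0 -0.028 -0.022 0.006 0; 0 0 0 -0.022 -0.02 0.006 0; 0 0 0 0 0 0 0; 0 0 0 0 0 0.03 0; 0 0 0 0 0 0.03 0; 0 0 0 0 0 0 0"}}

```text
clock: 2.22
position: [0.5462, 0.1712, 0.0626]
ee_rot: [-0.004, 0.06, 0.998, -0.001]
contact_force: [-0.4, 0.3, 0.3]
width: 0.0001
```

```bash
python3 -c "
from h import *
status()
for n in ('wrist','top'):
    p,d=get_image(n); cv2.imwrite(f'pics/{n}1.png',p[:,:,::-1])
"
```

```text
t 2.23 stage [0.0059 0.0847 0.0626] F [-0.47  0.27] 0.28 rotfix [-0.19 -0.48 -0.38] w 0.0001
```

View pics/wrist1.png

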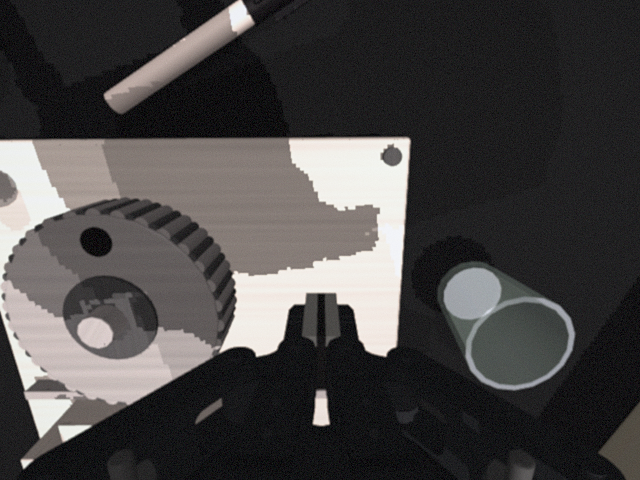

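View pics/top1.png

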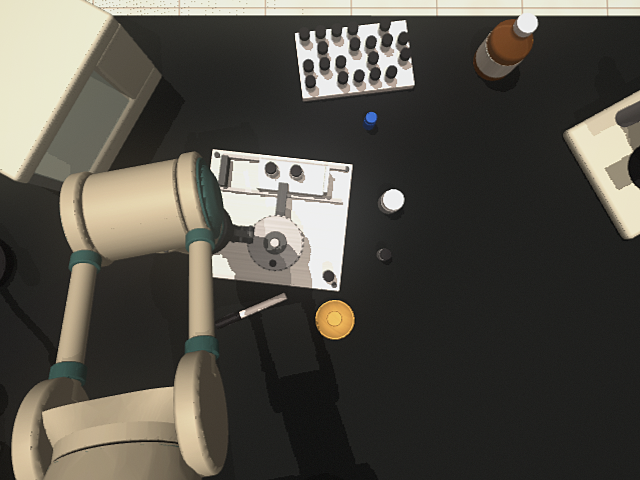

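Call:
{"name": "drive_tool", "arguments": {"motion": "0 -0.4 -0.4 0.005 -0.012 -0.003 0; 0 0 0 0 -0.005 0 0; 0 0 0 0 -0.003 0 0; 0 0 0 0 -0.002 0 0; 0 0 0 0 0 0 0"}}

```text
clock: 2.95
position: [0.5424, 0.1494, 0.0724]
ee_rot: [0.006, 0.056, 0.998, -0.0]
contact_force: [0.0, 0.9, -0.1]
width: 0.0003
```

```bash
python3 -c "
from h import *
status()"
```

```text
t 2.95 stage [0.0046 0.0626 0.0724] F [-0.06  0.9 ] -0.11 rotfix [0.01 0.65 0.07] w 0.0003
```

Call:
{"name": "drive_tool", "arguments": {"motion": "0 0.6 0 0.004 0 0.006 0; 0 0 0 0 -0.002 0 0; 0 0 0 0 -0.002 0 0; 0 0 0 0 0 0 0"}}

```text
clock: 3.45
position: [0.5376, 0.1458, 0.0653]
ee_rot: [-0.0, 0.056, 0.998, 0.0]
contact_force: [-0.8, -0.1, -0.6]
width: -0.0001
```

```bash
python3 -c "
from h import *
status()"
```

```text
t 3.45 stage [0.0002 0.0585 0.0653] F [-0.76 -0.22] -0.6 rotfix [-0.   -0.05  0.09] w -0.0001
```

Call:
{"name": "drive_tool", "arguments": {"motion": "0 0 0 0 -0.002 0 0; 0 0 0 0 -0.002 0 0; 0 0 0 0 -0.002 0 0"}}

```text
clock: 3.82
position: [0.5374, 0.1429, 0.0655]
ee_rot: [0.0, 0.057, 0.998, 0.003]
contact_force: [-0.0, 7.3, -1.7]
width: 0.0
```

```bash
python3 -c "
from h import *
status()"
```

```text
t 3.83 stage [0.0005 0.0556 0.0655] F [-0.84  7.27] -1.66 rotfix [ 0.38 -0.01 -0.06] w 0.0
```

```bash
cat > plan.py <<'E'
import sys
from h import *
a,b,Rr=.011,.0085,.0475
def pathpt(s):
    segs=[("l",(a,b+Rr),(-1,0),2*a,(0,1)),("c",(-a,b),90),("l",(-a-Rr,b),(0,-1),2*b,(-1,0)),("c",(-a,-b),180),
          ("l",(-a,-b-Rr),(1,0),2*a,(0,-1)),("c",(a,-b),270),("l",(a+Rr,-b),(0,1),2*b,(1,0)),("c",(a,b),0)]
    per=4*a+4*b+2*np.pi*Rr; s=s%per
    for g in segs:
        L=g[3] if g[0]=="l" else Rr*np.pi/2
        if s<=L:
            if g[0]=="l": return np.array(g[1])+s*np.array(g[2]),np.array(g[4],float)
            t=np.radians(g[2])+s/Rr; n=np.array([np.cos(t),np.sin(t)]); return np.array(g[1])+Rr*n,n
        s-=L
PER=4*a+4*b+2*np.pi*Rr
def plan(n,ds,eff,delta,z):
    g=status(); rf=None
    Rt=R.from_quat(np.r_[g["ee_rot"][1:],g["ee_rot"][0]])
    Rd=R.from_euler("z",YAW,degrees=True)*R.from_matrix(np.diag([-1.,1,-1]))
    err=(Rt.inv()*Rd).as_rotvec(degrees=True)
    p=st(g["position"]); ss=np.arange(0,PER,.0005); pts=np.array([pathpt(s)[0] for s in ss])
    dd=np.linalg.norm(pts-p[:2],axis=1); s=ss[dd.argmin()]
    q,nn=pathpt(s); print("s",round(s,4),"of",round(PER,4),"radial off",((p[:2]-q)@nn).round(4))
    rows=[]; cur=p[:2]
    for k in range(n):
        q,nn=pathpt(s+ds); c=q-delta*nn-cur
        dz=(z-p[2])if k==0 else 0; r=err if k==0 else np.zeros(3)
        rows.append("%.1f %.1f %.1f %.4f %.4f %.4f 0"%(*r,-c[0],c[1],-dz))
        s=s+ds*eff; cur=pathpt(s)[0]
    print("; ".join(rows))
if __name__=="__main__": plan(int(sys.argv[1]),*map(float,sys.argv[2:]))
E
python3 plan.py 6 .012 .9 .0025 .066
```

```text
t 3.83 stage [0.0005 0.0556 0.0655] F [-0.84  7.27] -1.66 rotfix [ 0.38 -0.01 -0.06] w 0.0
s 0.0105 of 0.3765 radial off -0.0004
0.4 -0.0 -0.1 0.0119 -0.0021 -0.0005 0; 0.0 0.0 0.0 0.0113 -0.0038 0.0000 0; 0.0 0.0 0.0 0.0102 -0.0062 0.0000 0; 0.0 0.0 0.0 0.0085 -0.0083 0.0000 0; 0.0 0.0 0.0 0.0064 -0.0100 0.0000 0; 0.0 0.0 0.0 0.0040 -0.0112 0.0000 0
```

Call:
{"name": "drive_tool", "arguments": {"motion": "0.4 0 -0.1 0.012 -0.002 -0.0005 0; 0 0 0 0.0115 -0.004 0 0; 0 0 0 0.010 -0.006 0 0; 0 0 0 0.0085 -0.0085 0 0; 0 0 0 0.0065 -0.010 0 0; 0 0 0 0.004 -0.011 0 0"}}

```text
clock: 4.58
position: [0.4779, 0.1074, 0.0663]
ee_rot: [0.001, 0.056, 0.998, 0.002]
contact_force: [-0.4, 1.0, 0.8]
width: 0.0002
```

```bash
python3 plan.py 8 .012 .85 .0025 .066
```

```text
t 4.58 stage [-0.0547  0.0136  0.0663] F [-0.51  0.9 ] 0.79 rotfix [0.18 0.07 0.04] w 0.0002
s 0.091 of 0.3765 radial off -0.0035
0.2 0.1 0.0 0.0013 -0.0115 0.0003 0; 0.0 0.0 0.0 -0.0025 -0.0120 0.0000 0; 0.0 0.0 0.0 -0.0035 -0.0114 0.0000 0; 0.0 0.0 0.0 -0.0058 -0.0104 0.0000 0; 0.0 0.0 0.0 -0.0078 -0.0090 0.0000 0; 0.0 0.0 0.0 -0.0096 -0.0071 0.0000 0; 0.0 0.0 0.0 -0.0109 -0.0049 0.0000 0; 0.0 0.0 0.0 -0.0117 -0.0025 0.0000 0
```

```bash
cat > ang.py <<'E'
from h import *
import sys
def dot(n,save=None):
    g=get_state(); p,d=get_image(n)
    m=camera_model(n);K=m["camera_matrix"]
    if n=="wrist":
        T=np.eye(4);T[:3,:3]=R.from_quat(np.r_[g["ee_rot"][1:],g["ee_rot"][0]]).as_matrix();T[:3,3]=g["position"];T=T@m["T_tool_cam"]
    else: T=m["cam_to_world"]
    V,U=np.mgrid[0:480,0:640]
    C=np.stack([(U-K[0,2])/K[0,0]*d,-(V-K[1,2])/K[1,1]*d,-d],-1)
    P=C@T[:3,:3].T+T[:3,3]
    L=(P[...,:2]-O)@A.T; r=np.hypot(L[...,0],L[...,1])
    top=(d>0)&(abs(P[...,2]-.08)<.009)&(r<.044)
    ann=top&(r>.025)&(r<.041)
    zt=np.median(P[ann][:,2]); 
    k=ann&(p.max(-1)<40)&(abs(P[...,2]-zt)<.004)
    print(n,"ring top z",zt.round(4),"ann px",ann.sum(),"dark px",k.sum())
    nn,l,s,c=cv2.connectedComponentsWithStats(k.astype(np.uint8))
    for i in range(1,nn):
        if s[i,4]>15:
            q=L[l==i].mean(0); th=np.degrees(np.arctan2(q[1],q[0])); print("  blob",s[i,4],c[i].round(),"r",np.hypot(*q).round(4),"angle rel -x deg",round((th-180)%360,1))
    if save: cv2.imwrite(save,p[:,:,::-1])
dot(sys.argv[1],sys.argv[2] if len(sys.argv)>2 else None)
E
python3 ang.py wrist pics/w2.png; python3 ang.py top pics/t2.png
```

```text
wrist ring top z 0.0769 ann px 137 dark px 103
  blob 103 [214. 406.] r 0.0376 angle rel -x deg 72.1
top ring top z 0.0767 ann px 810 dark px 0
```

View pics/w2.png

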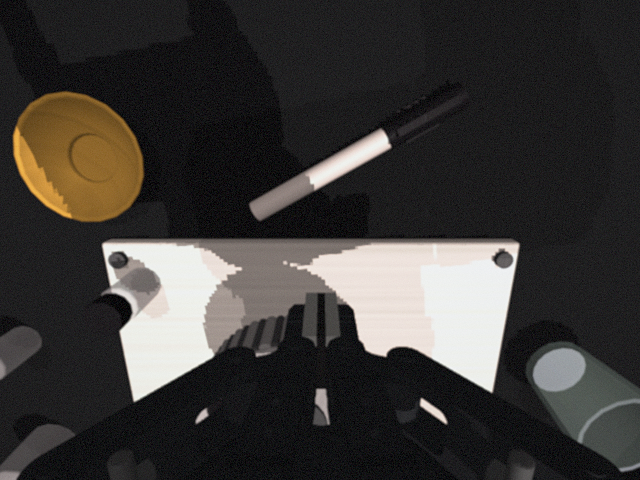

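```bash
python3 -c "
import cv2
p=cv2.imread('pics/t2.png');cv2.imwrite('pics/t2c.png',cv2.resize(p[150:310,180:380],None,fx=4,fy=3.75,interpolation=cv2.INTER_CUBIC))"
```

```text
(no output)
```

View pics/t2c.png

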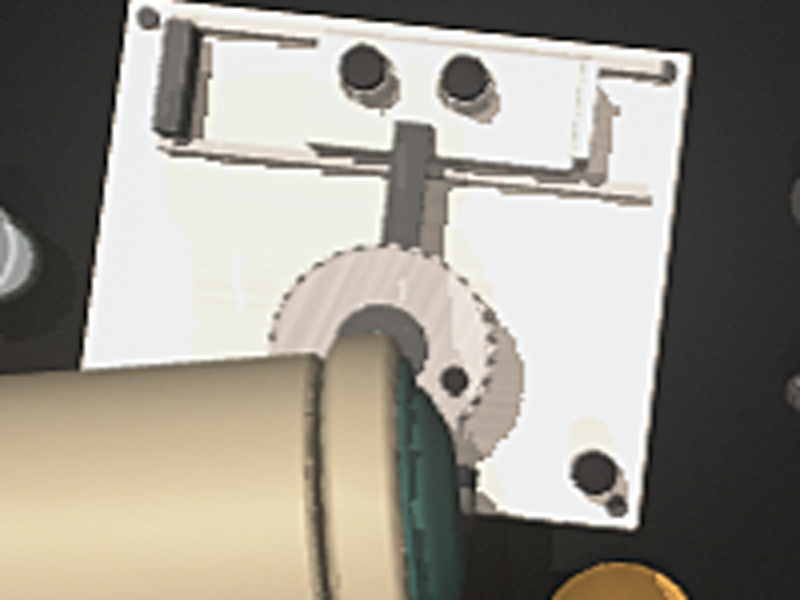

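```bash
sed -i 's/p.max(-1)<40/p.max(-1)<80/' ang.py; sed -i 's/^a,b,Rr=.*/a,b,Rr=.008,.0085,.0475/' plan.py; python3 ang.py top; python3 plan.py 8 .012 1.05 .0025 .066
```

```text
top ring top z 0.0768 ann px 804 dark px 31
  blob 31 [293. 251.] r 0.0337 angle rel -x deg 71.4
t 4.72 stage [-0.0544  0.0135  0.0663] F [-2.09 -0.15] -0.55 rotfix [ 0.17  0.03 -0.04] w -0.0001
s 0.0855 of 0.3645 radial off -0.0008
0.2 0.0 -0.0 -0.0014 -0.0119 0.0003 0; 0.0 0.0 0.0 -0.0026 -0.0119 0.0000 0; 0.0 0.0 0.0 -0.0047 -0.0110 0.0000 0; 0.0 0.0 0.0 -0.0074 -0.0094 0.0000 0; 0.0 0.0 0.0 -0.0096 -0.0071 0.0000 0; 0.0 0.0 0.0 -0.0111 -0.0044 0.0000 0; 0.0 0.0 0.0 -0.0118 -0.0013 0.0000 0; 0.0 0.0 0.0 -0.0120 0.0017 0.0000 0
```

Call:
{"name": "drive_tool", "arguments": {"motion": "0.2 0 0 -0.0015 -0.012 0 0; 0 0 0 -0.0025 -0.012 0 0; 0 0 0 -0.0045 -0.011 0 0; 0 0 0 -0.0075 -0.0095 0 0; 0 0 0 -0.0095 -0.007 0 0; 0 0 0 -0.011 -0.0045 0 0; 0 0 0 -0.012 -0.0015 0 0; 0 0 0 -0.012 0.0015 0 0"}}

```text
clock: 5.72
position: [0.5103, 0.0316, 0.0631]
ee_rot: [-0.026, 0.052, 0.998, -0.011]
contact_force: [-8.7, -15.0, 12.2]
width: 0.0001
```

```bash
python3 ang.py top pics/t3.png; python3 ang.py wrist pics/w3.png;  python3 plan.py 8 .012 1.05 .0025 .067
```

```text
top ring top z nan ann px 0 dark px 0
wrist ring top z 0.0775 ann px 11546 dark px 41
  blob 39 [442. 418.] r 0.0324 angle rel -x deg 172.0
t 5.83 stage [-0.0111 -0.0587  0.0633] F [ -4.03 -17.08] 9.16 rotfix [-1.53 -2.58  0.61] w -0.0001
s 0.1795 of 0.3645 radial off 0.0028
-1.5 -2.6 0.6 -0.0124 0.0052 -0.0037 0; 0.0 0.0 0.0 -0.0117 0.0028 0.0000 0; 0.0 0.0 0.0 -0.0106 0.0054 0.0000 0; 0.0 0.0 0.0 -0.0088 0.0080 0.0000 0; 0.0 0.0 0.0 -0.0064 0.0100 0.0000 0; 0.0 0.0 0.0 -0.0036 0.0114 0.0000 0; 0.0 0.0 0.0 -0.0004 0.0119 0.0000 0; 0.0 0.0 0.0 0.0022 0.0120 0.0000 0
  return _methods._mean(a, axis=axis, dtype=dtype,
  ret = ret.dtype.type(ret / rcount)
```

View pics/w3.png

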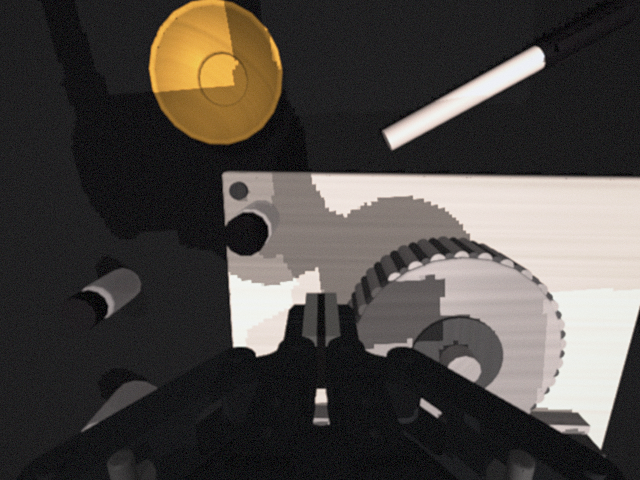

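Call:
{"name": "drive_tool", "arguments": {"motion": "-1.5 -2.6 0.6 0 -0.003 -0.006 0; 0 0 0 0 0 0 0"}}

```text
clock: 6.08
position: [0.5162, 0.0249, 0.0696]
ee_rot: [0.003, 0.057, 0.998, -0.001]
contact_force: [-0.2, -0.2, -0.1]
width: 0.0003
```

```bash
python3 plan.py 8 .012 1.05 .002 .070
```

```text
t 6.08 stage [-0.0073 -0.064   0.0696] F [-0.13 -0.17] -0.12 rotfix [-0.14  0.32 -0.03] w 0.0003
s 0.183 of 0.3645 radial off 0.008
-0.1 0.3 -0.0 -0.0121 0.0100 -0.0004 0; 0.0 0.0 0.0 -0.0115 0.0029 0.0000 0; 0.0 0.0 0.0 -0.0104 0.0057 0.0000 0; 0.0 0.0 0.0 -0.0085 0.0083 0.0000 0; 0.0 0.0 0.0 -0.0061 0.0102 0.0000 0; 0.0 0.0 0.0 -0.0032 0.0114 0.0000 0; 0.0 0.0 0.0 -0.0001 0.0119 0.0000 0; 0.0 0.0 0.0 0.0020 0.0120 0.0000 0
```

Call:
{"name": "drive_tool", "arguments": {"motion": "0 0.3 0 -0.003 0.006 0 0; 0 0 0 -0.012 0.003 0 0; 0 0 0 -0.0115 0.004 0 0; 0 0 0 -0.0105 0.0055 0 0; 0 0 0 -0.0085 0.0085 0 0; 0 0 0 -0.006 0.010 0 0; 0 0 0 -0.003 0.0115 0 0; 0 0 0 0 0.012 0 0"}}

```text
clock: 7.08
position: [0.5881, 0.0792, 0.0714]
ee_rot: [0.004, 0.054, 0.999, -0.006]
contact_force: [3.6, -1.8, 1.3]
width: 0.0
```

```bash
python3 plan.py 10 .012 1.05 .002 .071;python3 ang.py wrist pics/w4.png;python3 ang.py top pics/t4.png; 
```

```text
t 7.08 stage [ 0.058  -0.0019  0.0714] F [ 3.8  -1.42] 1.33 rotfix [-0.64  0.55  0.32] w 0.0
s 0.2795 of 0.3645 radial off 0.0025
-0.6 0.5 0.3 0.0046 0.0120 0.0004 0; 0.0 0.0 0.0 0.0040 0.0112 0.0000 0; 0.0 0.0 0.0 0.0068 0.0098 0.0000 0; 0.0 0.0 0.0 0.0091 0.0076 0.0000 0; 0.0 0.0 0.0 0.0108 0.0050 0.0000 0; 0.0 0.0 0.0 0.0117 0.0020 0.0000 0; 0.0 0.0 0.0 0.0119 -0.0011 0.0000 0; 0.0 0.0 0.0 0.0120 -0.0020 0.0000 0; 0.0 0.0 0.0 0.0114 -0.0034 0.0000 0; 0.0 0.0 0.0 0.0101 -0.0063 0.0000 0
wrist ring top z 0.0788 ann px 23143 dark px 5481
  blob 81 [261. 108.] r 0.0363 angle rel -x deg 41.4
  blob 18 [246. 112.] r 0.0394 angle rel -x deg 48.6
  blob 113 [273. 128.] r 0.0287 angle rel -x deg 43.8
  blob 100 [257. 132.] r 0.0321 angle rel -x deg 53.2
  blob 1817 [271. 209.] r 0.0236 angle rel -x deg 115.8
  blob 814 [401. 147.] r 0.0305 angle rel -x deg 297.9
  blob 28 [266. 145.] r 0.0269 angle rel -x deg 57.2
  blob 22 [266. 151.] r 0.0262 angle rel -x deg 61.1
  blob 1307 [247. 223.] r 0.035 angle rel -x deg 115.9
  blob 481 [353. 265.] r 0.0342 angle rel -x deg 198.4
  blob 16 [341. 278.] r 0.039 angle rel -x deg 188.9
top ring top z 0.0794 ann px 713 dark px 43
  blob 35 [256. 251.] r 0.0325 angle rel -x deg 302.9
```

```bash
sed -i 's/^a,b,Rr=.*/a,b,Rr=.009,.0085,.0475;C0=np.array([.0015,-.001])/; s/p=st(g\["position"\]);/p=st(g["position"]); p[:2]-=C0;/' plan.py; python3 plan.py 10 .012 1.05 .002 .072
```

```text
t 7.17 stage [ 0.0579 -0.0006  0.0716] F [5.15 0.76] 0.46 rotfix [-0.52  0.57  0.36] w 0.0003
s 0.286 of 0.3685 radial off -0.0001
-0.5 0.6 0.4 0.0020 0.0121 -0.0004 0; 0.0 0.0 0.0 0.0046 0.0110 0.0000 0; 0.0 0.0 0.0 0.0073 0.0094 0.0000 0; 0.0 0.0 0.0 0.0095 0.0072 0.0000 0; 0.0 0.0 0.0 0.0110 0.0044 0.0000 0; 0.0 0.0 0.0 0.0118 0.0014 0.0000 0; 0.0 0.0 0.0 0.0120 -0.0015 0.0000 0; 0.0 0.0 0.0 0.0120 -0.0020 0.0000 0; 0.0 0.0 0.0 0.0113 -0.0035 0.0000 0; 0.0 0.0 0.0 0.0100 -0.0064 0.0000 0
```

Call:
{"name": "drive_tool", "arguments": {"motion": "-0.5 0.6 0.4 0.002 0.012 0 0; 0 0 0 0.0045 0.011 0 0; 0 0 0 0.0075 0.0095 0 0; 0 0 0 0.0095 0.007 0 0; 0 0 0 0.011 0.0045 0 0; 0 0 0 0.012 0.0015 0 0; 0 0 0 0.012 -0.0015 0 0; 0 0 0 0.012 -0.002 0 0; 0 0 0 0.0115 -0.0035 0 0; 0 0 0 0.010 -0.0065 0 0"}}

```text
clock: 8.43
position: [0.4929, 0.1303, 0.0731]
ee_rot: [0.0, 0.058, 0.998, 0.004]
contact_force: [-0.6, 0.0, -0.2]
width: -0.0002
```

```bash
python3 ang.py wrist pics/w5.png;python3 ang.py top pics/t5.png;  python3 plan.py 10 .012 1.05 .002 .073
```

```text
wrist ring top z 0.0805 ann px 4054 dark px 8
top ring top z 0.081 ann px 850 dark px 34
  blob 34 [295. 245.] r 0.0341 angle rel -x deg 89.5
t 8.53 stage [-0.0437  0.0373  0.0726] F [0.57 0.13] -0.21 rotfix [ 0.38 -0.14 -0.14] w -0.0
s 0.06 of 0.3685 radial off -0.0006
0.4 -0.1 -0.1 0.0051 -0.0106 -0.0004 0; 0.0 0.0 0.0 0.0015 -0.0118 0.0000 0; 0.0 0.0 0.0 -0.0014 -0.0120 0.0000 0; 0.0 0.0 0.0 -0.0020 -0.0120 0.0000 0; 0.0 0.0 0.0 -0.0036 -0.0113 0.0000 0; 0.0 0.0 0.0 -0.0065 -0.0100 0.0000 0; 0.0 0.0 0.0 -0.0089 -0.0079 0.0000 0; 0.0 0.0 0.0 -0.0106 -0.0053 0.0000 0; 0.0 0.0 0.0 -0.0116 -0.0024 0.0000 0; 0.0 0.0 0.0 -0.0119 0.0008 0.0000 0
```

Call:
{"name": "drive_tool", "arguments": {"motion": "0.4 -0.1 -0.1 0.005 -0.0105 0 0; 0 0 0 0.0015 -0.012 0 0; 0 0 0 -0.0015 -0.012 0 0; 0 0 0 -0.002 -0.012 0 0; 0 0 0 -0.0035 -0.0115 0 0; 0 0 0 -0.0065 -0.010 0 0; 0 0 0 -0.009 -0.008 0 0; 0 0 0 -0.0105 -0.0055 0 0; 0 0 0 -0.0115 -0.0025 0 0; 0 0 0 -0.012 0 0 0"}}

```text
clock: 9.78
position: [0.521, 0.0281, 0.0689]
ee_rot: [-0.014, 0.056, 0.998, -0.006]
contact_force: [-3.7, -5.3, 4.2]
width: 0.0
```

```bash
python3 plan.py 9 .012 1.05 .002 .074; python3 ang.py wrist pics/w6.png;python3 ang.py top pics/t6.png 2>&1 | grep -v -i warn;  
```

```text
t 9.78 stage [-0.0029 -0.0603  0.0689] F [-3.05 -5.73] 4.18 rotfix [-0.73 -1.57  0.06] w 0.0
s 0.189 of 0.3685 radial off 0.0033
-0.7 -1.6 0.1 -0.0122 0.0053 -0.0051 0; 0.0 0.0 0.0 -0.0114 0.0033 0.0000 0; 0.0 0.0 0.0 -0.0102 0.0062 0.0000 0; 0.0 0.0 0.0 -0.0082 0.0086 0.0000 0; 0.0 0.0 0.0 -0.0056 0.0105 0.0000 0; 0.0 0.0 0.0 -0.0027 0.0116 0.0000 0; 0.0 0.0 0.0 0.0004 0.0119 0.0000 0; 0.0 0.0 0.0 0.0020 0.0120 0.0000 0; 0.0 0.0 0.0 0.0026 0.0116 0.0000 0
wrist ring top z 0.082 ann px 13045 dark px 342
  blob 342 [500. 388.] r 0.032 angle rel -x deg 213.5
  return _methods._mean(a, axis=axis, dtype=dtype,
  ret = ret.dtype.type(ret / rcount)
top ring top z nan ann px 0 dark px 0
```

View pics/w6.png

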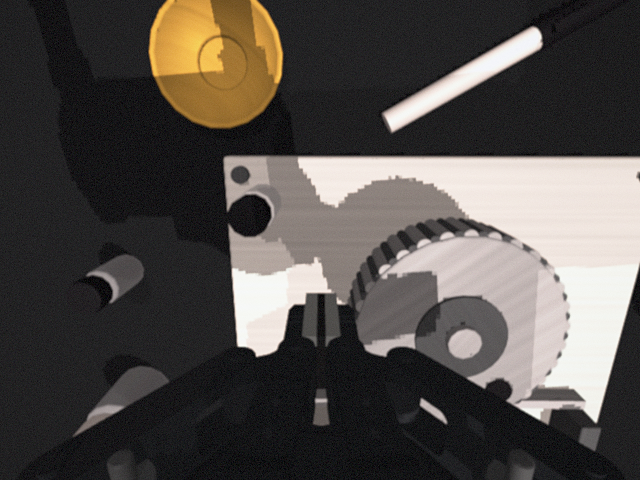

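Call:
{"name": "drive_tool", "arguments": {"motion": "-0.7 -1.6 0 -0.002 -0.001 -0.005 0; 0 0 0 -0.008 0.004 0 0; 0 0 0 -0.0115 0.0035 0 0; 0 0 0 -0.010 0.006 0 0; 0 0 0 -0.008 0.0085 0 0; 0 0 0 -0.0055 0.0105 0 0; 0 0 0 -0.0025 0.0115 0 0; 0 0 0 0.0005 0.012 0 0; 0 0 0 0.002 0.012 0 0"}}

```text
clock: 11.0
position: [0.5886, 0.0914, 0.0759]
ee_rot: [0.011, 0.056, 0.998, -0.001]
contact_force: [3.2, -2.1, 0.6]
width: -0.0002
```

```bash
python3 plan.py 4 .012 1.05 .002 .075; python3 ang.py wrist pics/w7.png|head -1;python3 ang.py top pics/t7.png 2>&1 | grep -v -i warn;  
```

```text
t 11.0 stage [0.0571 0.0103 0.0759] F [ 3.43 -1.68] 0.55 rotfix [-0.02  1.25  0.04] w -0.0002
s 0.2965 of 0.3685 radial off -0.0008
-0.0 1.3 0.0 0.0032 0.0111 0.0009 0; 0.0 0.0 0.0 0.0069 0.0097 0.0000 0; 0.0 0.0 0.0 0.0092 0.0076 0.0000 0; 0.0 0.0 0.0 0.0108 0.0049 0.0000 0
wrist ring top z 0.0825 ann px 22959 dark px 7913
top ring top z 0.0828 ann px 532 dark px 38
  blob 34 [254. 239.] r 0.0321 angle rel -x deg 267.3
```

Call:
{"name": "drive_tool", "arguments": {"motion": "0 1.2 0 0.003 0.011 0.001 0; 0 0 0 0.007 0.0095 0 0; 0 0 0 0.0095 0.007 0 0; 0 0 0 0.011 0.005 0 0; 0 0 0 0.0115 0.0015 0 0; 0 0 0 0.012 -0.0015 0 0"}}

```text
clock: 11.85
position: [0.5382, 0.1373, 0.0775]
ee_rot: [0.004, 0.057, 0.998, 0.004]
contact_force: [3.7, 6.5, 3.1]
width: -0.0002
```

```bash
python3 plan.py 6 .012 1.05 .002 .075; python3 ang.py wrist pics/w8.png;python3 ang.py top pics/t8.png 2>&1 | grep -v -i warn;  
```

```text
t 11.85 stage [0.0019 0.0501 0.0775] F [2.95 6.85] 3.06 rotfix [ 0.53  0.39 -0.03] w -0.0002
s 0.0085 of 0.3685 radial off -0.0049
0.5 0.4 -0.0 0.0118 0.0028 0.0025 0; 0.0 0.0 0.0 0.0111 -0.0042 0.0000 0; 0.0 0.0 0.0 0.0096 -0.0069 0.0000 0; 0.0 0.0 0.0 0.0075 -0.0092 0.0000 0; 0.0 0.0 0.0 0.0048 -0.0109 0.0000 0; 0.0 0.0 0.0 0.0018 -0.0117 0.0000 0
wrist ring top z 0.0834 ann px 12429 dark px 761
  blob 711 [201. 246.] r 0.0318 angle rel -x deg 357.5
  blob 35 [295. 306.] r 0.0393 angle rel -x deg 277.4
top ring top z 0.0839 ann px 975 dark px 46
  blob 43 [271. 263.] r 0.0331 angle rel -x deg 358.5
```

View pics/w8.png

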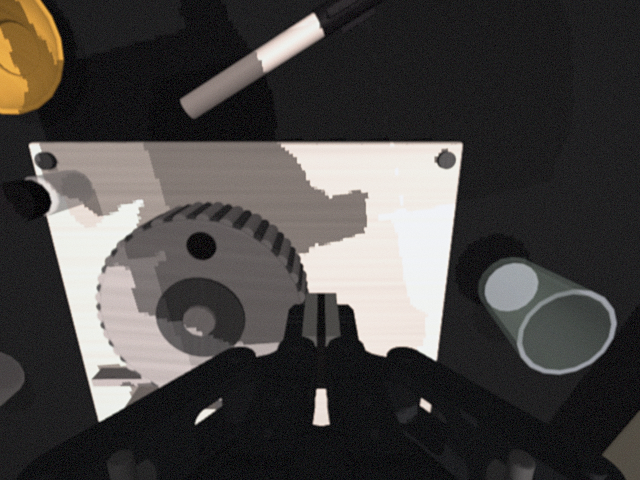

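Call:
{"name": "drive_tool", "arguments": {"motion": "0.5 0 0 0 0.008 0 0; 0 0 0 0 0.015 0 0; 0 0 0 0 0.01 0 0; 0 0 0 0 0 -0.03 0; 0 0 0 0 0 -0.03 0; 0 0 0 0 0 -0.02 0; 0 0 0 0 0 0 0"}}

```text
clock: 12.82
position: [0.5307, 0.1725, 0.1542]
ee_rot: [-0.009, 0.056, 0.998, -0.004]
contact_force: [0.9, 0.5, -1.3]
width: -0.0002
```

```bash
python3 ang.py top pics/t9.png; python3 ang.py wrist pics/w9.png; python3 -c "
from h import *
status()"
```

```text
top ring top z 0.0839 ann px 1294 dark px 38
  blob 38 [271. 263.] r 0.0333 angle rel -x deg 358.1
wrist ring top z 0.0834 ann px 7280 dark px 279
  blob 271 [187. 227.] r 0.0316 angle rel -x deg 0.9
t 12.93 stage [-0.0109  0.0837  0.1524] F [-0.21 -0.19] -0.28 rotfix [-0.52 -1.22  0.1 ] w -0.0001
```

Call:
{"name": "drive_tool", "arguments": {"motion": "-0.5 -1.2 0 -0.021 -0.032 0 0; 0 0 0 -0.021 -0.032 0 0; 0 0 0 -0.021 -0.032 0 0; 0 0 0 -0.021 -0.032 0 0; 0 0 0 -0.021 -0.032 0 0; 0 0 0 -0.021 -0.032 0 0; 0 0 0 0 0 0 0"}}

```text
clock: 13.8
position: [0.6295, -0.0374, 0.1387]
ee_rot: [-0.011, 0.055, 0.998, -0.0]
contact_force: [-0.6, -0.4, -0.7]
width: 0.0003
```

```bash
python3 -c "
from h import *
status()
p,d=get_image('wrist');cv2.imwrite('pics/w10.png',p[:,:,::-1])
p,d=get_image('top');cv2.imwrite('pics/t10.png',p[:,:,::-1])"
```

```text
t 13.8 stage [ 0.1123 -0.1131  0.1387] F [-0.51 -0.45] -0.72 rotfix [-0.08 -1.26  0.22] w 0.0003
```

View pics/w10.png

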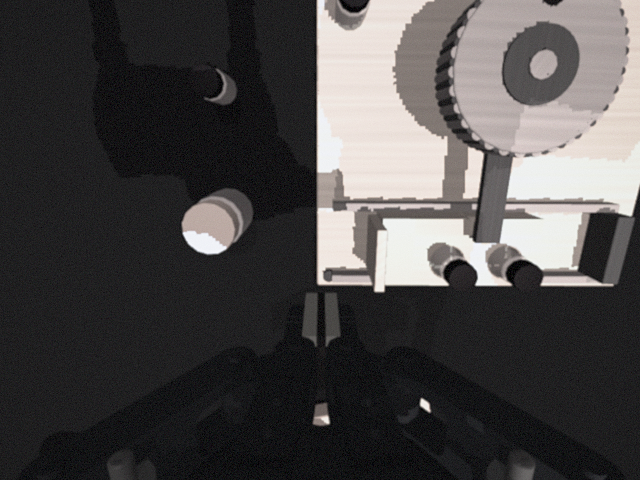

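Call:
{"name": "drive_tool", "arguments": {"motion": "0 -1.2 0.2 -0.002 0.003 0.025 0; 0 0 0 0 0 0.03 0; 0 0 0 0 0 0.02 0; 0 0 0 0 0 0 0"}}

```text
clock: 14.4
position: [0.6257, -0.0262, 0.0606]
ee_rot: [-0.004, 0.053, 0.999, 0.001]
contact_force: [-0.7, -0.3, 0.6]
width: -0.0001
```

```bash
python3 -c "
from h import *
status()"
```

```text
t 14.4 stage [ 0.1073 -0.1024  0.0606] F [-0.66 -0.4 ] 0.57 rotfix [ 0.12 -0.42  0.38] w -0.0001
```

Call:
{"name": "drive_tool", "arguments": {"motion": "0 -0.4 0.4 -0.007 -0.002 0.018 0; 0 0 0 0 0 0 0; 0 0 0 0 0 0 0"}}

```text
clock: 14.78
position: [0.6327, -0.0265, 0.045]
ee_rot: [0.001, 0.056, 0.998, 0.001]
contact_force: [0.3, 1.0, -0.1]
width: -0.0002
```

```bash
python3 -c "
from h import *
status()
p,d=get_image('side');cv2.imwrite('pics/s11.png',cv2.resize(p[150:350,160:430,::-1],None,fx=2.9,fy=2.9))"
```

```text
t 14.78 stage [ 0.1143 -0.102   0.045 ] F [0.2  1.05] -0.12 rotfix [0.15 0.12 0.13] w -0.0002
```

View pics/s11.png

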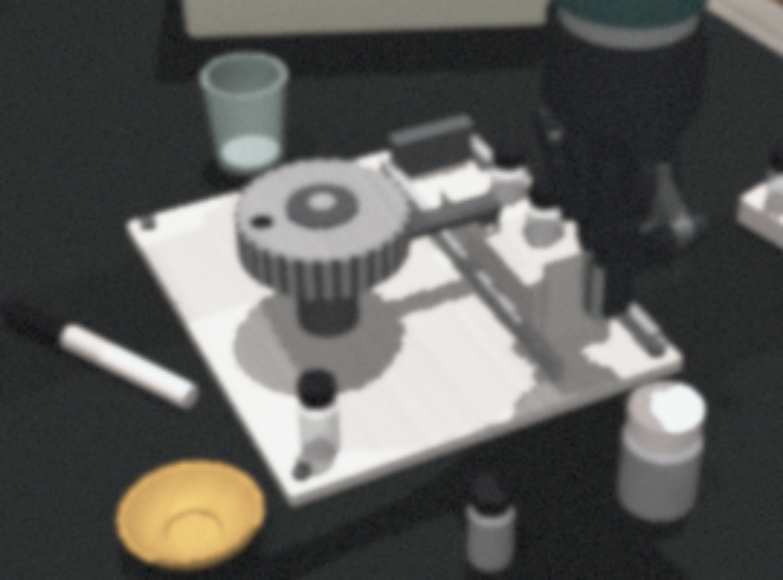

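Call:
{"name": "drive_tool", "arguments": {"motion": "0 0 0 0 0.004 0.005 0; 0 0 0 0 0.005 0 0; 0 0 0 0 0.004 0 0; 0 0 0 0 0.004 0 0; 0 0 0 0 0.004 0 0; 0 0 0 0 0.004 0 0; 0 0 0 0 0.004 0 0; 0 0 0 0 0.004 0 0"}}

```text
clock: 15.82
position: [0.6371, 0.0071, 0.0415]
ee_rot: [0.002, 0.055, 0.998, 0.0]
contact_force: [0.1, -2.0, -0.3]
width: 0.0001
```

```bash
python3 -c "
from h import *
status()
p,d=get_image('side');cv2.imwrite('pics/s12.png',cv2.resize(p[150:350,160:430,::-1],None,fx=2.9,fy=2.9))"
```

```text
t 15.82 stage [ 0.1149 -0.068   0.0415] F [ 0.37 -1.99] -0.34 rotfix [0.03 0.26 0.15] w 0.0001
```

View pics/s12.png

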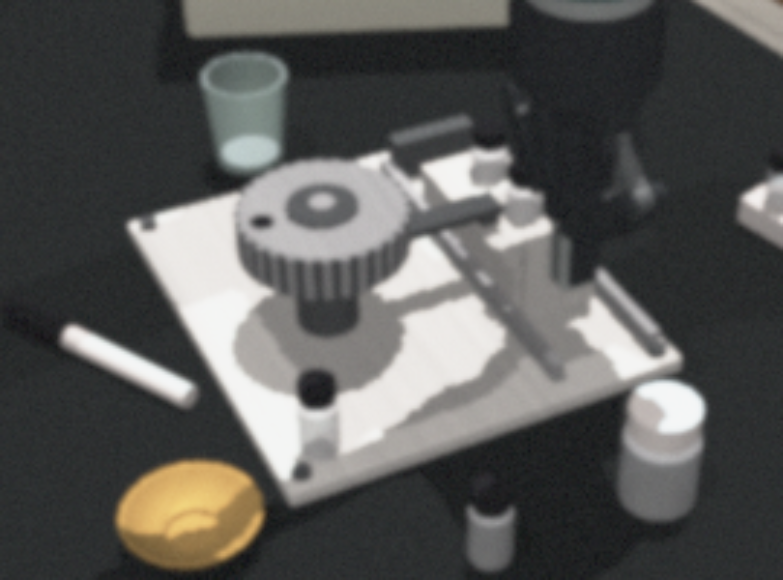

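The carriage is sliding freely at about 2 N and both vials are standing. I'll keep pushing.

Call:
{"name": "drive_tool", "arguments": {"motion": "0 0.2 0 0 0.004 0 0; 0 0 0 0 0.004 0 0; 0 0 0 0 0.004 0 0; 0 0 0 0 0.004 0 0; 0 0 0 0 0.004 0 0; 0 0 0 0 0.004 0 0; 0 0 0 0 0.003 0 0; 0 0 0 0 0.003 0 0"}}

```text
clock: 16.88
position: [0.6407, 0.0395, 0.0415]
ee_rot: [0.0, 0.055, 0.998, 0.0]
contact_force: [-0.6, -1.8, -0.3]
width: -0.0
```

```bash
python3 -c "
from h import *
status()"
```

```text
t 16.88 stage [ 0.1148 -0.0354  0.0415] F [-0.43 -1.83] -0.33 rotfix [0.05 0.05 0.16] w -0.0
```

Call:
{"name": "drive_tool", "arguments": {"motion": "0 0 0 0 0.003 0 0; 0 0 0 0 0.003 0 0; 0 0 0 0 0.003 0 0; 0 0 0 0 0.002 0 0"}}

```text
clock: 17.38
position: [0.6408, 0.0391, 0.0418]
ee_rot: [-0.001, 0.052, 0.999, -0.01]
contact_force: [-0.2, -5.9, 0.3]
width: -0.0
```

```bash
python3 -c "
from h import *
status()
p,d=get_image('side');cv2.imwrite('pics/s13.png',cv2.resize(p[150:350,160:430,::-1],None,fx=2.9,fy=2.9))"
```

```text
t 17.38 stage [ 0.1148 -0.0358  0.0418] F [ 0.44 -5.88] 0.25 rotfix [-1.15 -0.01  0.49] w -0.0
```

View pics/s13.png

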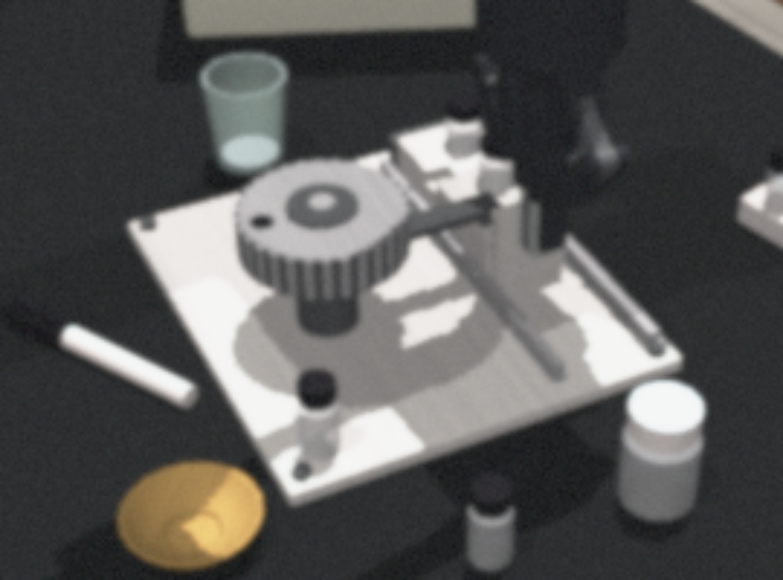

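The force rose to about 6 N with no further motion, so it's probably at the stop. I'll back off and check.

Call:
{"name": "drive_tool", "arguments": {"motion": "-1 0 0.4 0 -0.006 0 0; 0 0 0 0 -0.015 0 0; 0 0 0 0 -0.02 0 0; 0 0 0 0 -0.02 0 0; 0 0 0 0 0 -0.04 0; 0 0 0 0 0 -0.05 0; 0 0 0 0 -0.05 -0.04 0; 0 0 0 0 -0.05 0 0; 0 0 0 0 -0.05 0 0; 0 0 0 0 -0.05 0 0; 0 0 0 0 0 0 0; 0 0 0 0 0 0 0"}}

```text
clock: 18.92
position: [0.6079, -0.2359, 0.1745]
ee_rot: [0.001, 0.059, 0.998, -0.001]
contact_force: [0.5, 0.6, 0.2]
width: 0.0
```

```bash
python3 ang.py top pics/t14.png; python3 - <<'E'
from h import *
status()
p,d=get_image("top"); d0=np.load("top0d.npy")
V,U=np.mgrid[0:480,0:640]; 
for dd in (d0,d):
    P=deproj("top",U,V,d=dd); L=(P[...,:2]-O)@A.T; hi=(U>185)&(U<365)&(V>140)&(V<300)
    m=hi&(abs(L[...,0]-.115)<.017)&(P[...,2]>.058)&(P[...,2]<.067)&(L[...,1]<.0)
    print("plate top y", L[m][:,1].min().round(4),L[m][:,1].max().round(4))
    m=hi&(abs(L[...,0]-.105)<.014)&(abs(P[...,2]-.042)<.003); print("block y",L[m][:,1].min().round(4),L[m][:,1].max().round(4))
    hi2=hi&(P[...,2]>.07)&(P[...,2]<.077)&(L[...,0]>.1)
    n,l,s,c=cv2.connectedComponentsWithStats(hi2.astype(np.uint8))
    for i in range(1,n):
        if s[i,4]>15: print("vial",s[i,4],L[l==i].mean(0).round(4),P[l==i][:,2].mean().round(4))
cv2.imwrite("pics/t15.png",cv2.resize(p[140:340,140:410,::-1],None,fx=2.9,fy=2.9,interpolation=cv2.INTER_CUBIC))
p,d=get_image('side');cv2.imwrite('pics/s15.png',p[:,:,::-1])
E
```

```text
top ring top z 0.0839 ann px 1295 dark px 36
  blob 36 [271. 263.] r 0.0335 angle rel -x deg 358.6
t 18.98 stage [ 0.1133 -0.3128  0.1745] F [-0.43  0.17] -0.48 rotfix [-0.1   0.07 -0.26] w -0.0
plate top y -0.0749 -0.0112
block y -0.0744 0.1112
vial 109 [0.1219 0.0217] 0.0728
vial 107 [ 0.1217 -0.0201] 0.0728
plate top y -0.0201 -0.0012
block y -0.02 0.111
vial 110 [0.1217 0.0765] 0.0728
vial 107 [0.1214 0.0348] 0.0729
```

View pics/t15.png

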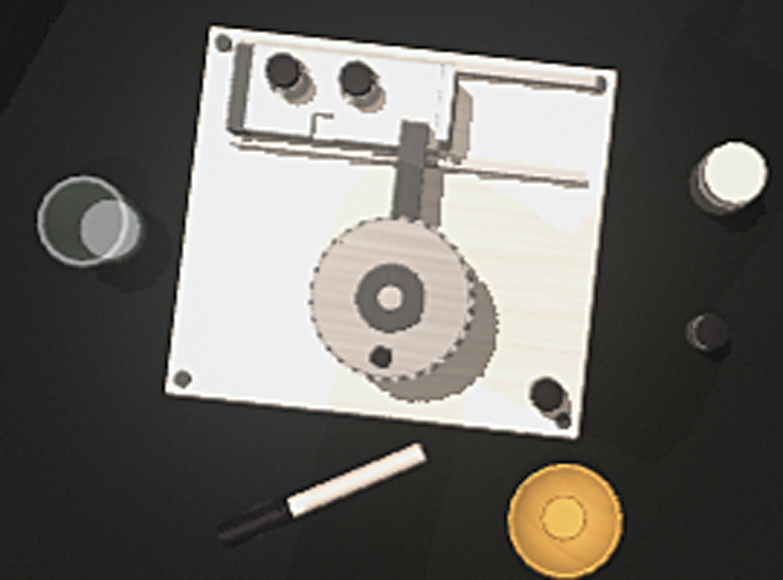

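View pics/s15.png

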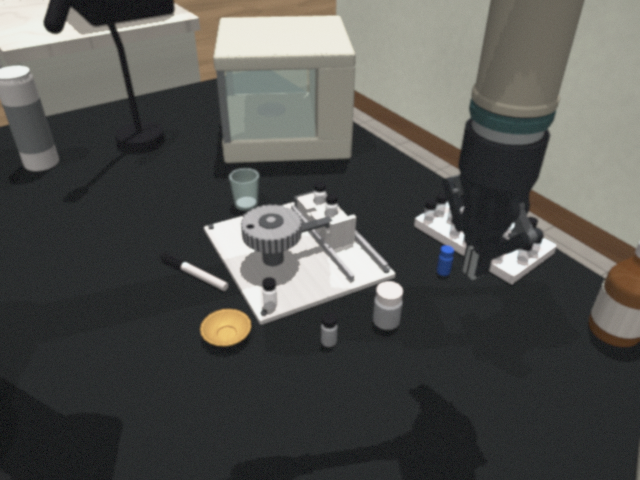

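The carriage has moved 54.8 mm and is at the stop at crop (240,90). Both vials are standing, the ring dot is back at its start direction, and the bystanders haven't moved. The tool is clear at z = 0.17.

```bash
python3 -c "
from rig import *
print(sign_off())"
```

```text
the job is handed in; nothing more can be done
None
```

The job is done and handed in at about 19 s of the 64 s limit. With the gripper shut, I rolled a fingertip round the rim to unscrew the ring. I then pushed the carriage by its end plate to the stop, with about 2 N while it slid and 6 N at the stop, and backed off clear.

Last checks:
- **Ring:** the dot reads about 718.6° of the 720° for two turns. The ring top is at 83.9 mm, against the 84 mm expected.
- **Carriage:** it travelled 54.8 mm of 55 mm, measured at the end plate, and looks to be against the stop.
- **Vials:** both vials in the carriage are upright, with their tops still at 73 mm.
- **Bystanders:** they look unmoved in the top and side pictures. I compared them by eye, not by measurement.
- **Arm:** it is hovering clear at z = 0.17 m, with contact force at noise level.

Two things did not go to plan:
- **Force on the ring's -y side:** the tool tilted by up to 3° and the contact force reached about 20 N there, so I raised the tip.
- **Slip:** the ring slipped in one stroke, which turned it about 54° over some 107 mm of travel. I made that up in the next stroke.

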